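Set up the bonding station and hold the light shutter at half travel

TASK

Set up the bonding station: stand the two dropper bottles from the trolley top upright in the two empty cells of the bottle rack, one in each, set down rather than dropped, and leave the third bottle and everything else where they are. Then slide the well block's sprung light shutter by its tab to half its travel, so that the first well is fully open for the assistant's brush while the light-sensitive resin in the second well stays covered throughout. Finish while still holding the shutter still there with the fingers: do not let go, its spring would shut it.

Things in the scene. Friction and masses are not known exactly. Their poses are not given: they have to be found in the camera images.
- bottle_a: brown glass dropper bottle, 33 mm diameter, 102 mm tall, 0.07 kg, loose and upright on the trolley top; origin at the centre of its underside, z up along its axis. The straight round body reaches up to 62 mm, above it a narrower collar (24 mm) and a black rubber bulb (13 mm)
- bottle_b: second dropper bottle, the same as bottle_a
- bottle_c: third dropper bottle, the same, already standing in cell_3 of the rack; to be left there
- rack: open-topped steel bottle rack fixed to the trolley top, 49 x 139 x 36 mm (x, y, z), three square cells in a row along its own y axis; origin at the centre of its underside. Walls and floor 4 mm thick, cells 41 mm square and 32 mm deep, 45 mm from centre to centre. Its long sides stand free, so a bottle is best held across the row (fingers before and behind it along the rack's x)
- cell_1 (a point): centre of the floor of the rack's cell at its -y end (empty at the start), 4 mm above the trolley top
- cell_2 (a point): centre of the floor of the rack's middle cell (empty at the start)
- cell_3 (a point): centre of the floor of the rack's cell at its +y end (bottle_c stands in it)
- well_block: low white block with aluminium rails, fixed to the trolley top, 64 x 150 x 37 mm (x, y, z); origin at the centre of its underside. A grey shutter 56 mm long slides under the rail lips along the block's y; a spring cylinder (12 mm thick, 30 mm out of the +y end) pushes it shut towards -y. Black marks across the rails (y = -41 mm) show where the shutter's -y edge stands at half travel
- well_1 (a point): centre of the mouth of the first well, a round hollow 18 mm across, near the -y end of the block, 30 mm above the trolley top. It is fully open when the shutter has slid 23 mm or more
- well_2 (a point): centre of the mouth of the second well, 18 mm across, 28 mm farther along the block's +y. It begins to be uncovered when the shutter has slid more than 33 mm
- shutter (a joint): how far the shutter has slid open along the block's +y axis, in m: 0 shut (both wells covered), 0.028 half travel, 0.056 the end stop. The spring pushes back with 2 N when shut, about 5 N at half travel and 8 N at the end, and shuts it if let go
- shutter_tab (a point): point in the shutter's upright finger tab, 10 mm below its top, on its middle plane, 48 mm behind the shutter's leading (-y) edge; moves with the shutter. Tab: 10 mm thick along the slide (block's y), 26 mm wide (x), from 34 to 60 mm above the trolley top. Fingers fit before and behind it down to 38 mm above the trolley top (rails end at 37 mm)
- dappen_dish: small glass dish, 33 mm across and 26 mm high, loose bystander; origin at the centre of its underside
- gauze_packet: flat carton 86 x 85 x 19 mm, loose bystander; origin at the centre of its underside
- suture_box: carton 29 x 78 x 59 mm, loose bystander; origin at the centre of its underside
- timer: white desk timer 62 x 62 x 21 mm, loose bystander; origin at the centre of its underside
- contra_angle: steel dental handpiece 114 x 26 x 17 mm lying down, loose bystander; origin at the centre of its underside

How it is judged (in metres and radians):
On the way, in this order (a step that is already met when the one before it is completed fails the run):
1. both bottles stand in the two empty cells, one in each, and are let go ((((horizontal distance between bottle_a and cell_1 below 0.009 m and z of bottle_a in the frame of cell_1 between -0.004 and 0.008 m and angle between bottle_a's own z axis and vertical below 0.12 rad) and (horizontal distance between bottle_b and cell_2 below 0.009 m and z of bottle_b in the frame of cell_2 between -0.004 and 0.008 m and angle between bottle_b's own z axis and vertical below 0.12 rad)) or ((horizontal distance between bottle_a and cell_2 below 0.009 m and z of bottle_a in the frame of cell_2 between -0.004 and 0.008 m and angle between bottle_a's own z axis and vertical below 0.12 rad) and (horizontal distance between bottle_b and cell_1 below 0.009 m and z of bottle_b in the frame of cell_1 between -0.004 and 0.008 m and angle between bottle_b's own z axis and vertical below 0.12 rad))) and contact force between the fingers and bottle_a below 0.1 N and contact force between the fingers and bottle_b below 0.1 N), for 0.2 s.
2. the fingers hold the shutter still at half travel (value of joint shutter between 0.023 and 0.033 m and contact force between the fingers and shutter above 1.5 N and velocity of joint shutter between -0.01 and 0.01 m/s), for 0.3 s.
At the end, for the whole second after the job is handed in: Fingers still hold the shutter (over 1.5 N), at rest, 23 to 33 mm open: first well open, second covered. bottle_a and bottle_b stand let go in cell_1 and cell_2, one each (9 mm of centre, 8 mm of floor, 0.12 rad of upright), at rest; bottle_c is in cell_3 (all of step 1 and all of step 2 and horizontal distance between bottle_c and cell_3 below 0.009 m and z of bottle_c in the frame of cell_3 between -0.004 and 0.008 m and angle between bottle_c's own z axis and vertical below 0.12 rad and linear speed of each of bottle_a, bottle_b below 0.02 m/s); the arm keeps its last pose, push and grip.
It fails at once if the shutter slid so far that the second well is clearly uncovered (more than 37 mm) (value of joint shutter above 0.037 m).
It fails at once if a bottle was knocked over (angle between any of bottle_a, bottle_b's own z axis and vertical above 0.8 rad).
It fails at once if a bottle was dropped into the rack (falls out of the fingers over it, faster than 0.5 m/s) ((horizontal distance between bottle_a and rack below 0.08 m and contact force between the fingers and bottle_a below 0.05 N and linear speed of bottle_a above 0.5 m/s) or (horizontal distance between bottle_b and rack below 0.08 m and contact force between the fingers and bottle_b below 0.05 N and linear speed of bottle_b above 0.5 m/s)).
It fails at once if the third bottle was moved out of its place (more than 20 mm) (distance of bottle_c from where it was at the start of the episode above 0.02 m).
It fails at once if a bystander was pushed away (more than 30 mm) (distance of any of dappen_dish, gauze_packet, suture_box, timer, contra_angle from where it was at the start of the episode above 0.03 m).
It also fails if it takes over 72 s, if anything falls off the work surface, if the arm or the gripper's body presses on something with over 40 N, if the wrist force passes 120 N, or if a joint passes its speed limit or range.

ROBOT

A 6-joint arm with a two-finger parallel gripper is mounted at the origin on a cart in front of the work surface, level with it; the furniture and walls round the work are solid. World frame = base frame: x ahead of the robot, y to its left, z up, the work surface at z = 0. Lengths are in m, angles in degrees, forces in N, time in s.
With the tool pointing down it reaches from about 0.3 to 1 m from the base axis. Payload 5.1 kg.
Tool frame: the origin (TCP) lies at the very end of the fingers, on their centre line; the grasp point (between the pads) lies 19 mm behind it; z points along the fingers, x is the direction in which the jaws open and shut, and the axes are right-handed (so a half turn about z gives the same grasp; the last joint's range is limited). The gripper opens to 95 mm and grips with 3 to 60 N. Pads are 20 mm wide; open, the fingers measure 119 mm over their backs; the gripper's body (75 mm by 180 mm) begins 59 mm behind the grasp point.
Start: joints at [64.595, 7.093, 94.555, -0, 78.352, -4.733], TCP at [0.229, 0.608, 0.178] pointing down, gripper open.
Joint ranges: [-149.61, 149.61], [-58.7, 133.49], [1.44, 155.28], [-77.14, 257.14], [18.33, 153.61], [-166.67, 166.67]. Speed limits (degrees/s): [147.25, 147.25, 180, 180, 180, 180].

INTERFACE

Orientations are given as a 3x3 rotation matrix whose columns are the frame's x, y, z axes.
In Python, from bench import r, imaging, workorder gives the robot as it stands.
- The arm moves only by the tool send_rows, never from a script. Its argument "plan" is text: rows parted by semicolons, each of 4 numbers parted by spaces: the shift along the tool's x, y, z in mm, then the turn about the tool's z in rad. A call has 1 to 10 rows; each row is the pose to reach, as a shift and turn from the pose commanded when the call began, along the tool's axes at that moment; what a row does not reach only later rows make up. A row lasts 1/8 s, in which the tool goes at most 62.5 mm and 10.7 degrees, less where a joint would pass 70% of its speed; a pose out of reach is approached as far as the arm can. A call with a gripper value outside its range is refused whole. "jaw" is the opening, from -1 (shut) to 1 (fully open), set as the call begins (left out, the last holds). The fingers move at their own pace and stop on an object; "newtons" is the grip in N (left out, the last holds). Time passes only in rows, so rows that repeat a pose let the fingers close. It gives the time, the measured TCP pose, the force and the opening at its end, in the units of the state.
- r.read_state(): the state, without advancing time (a new reading comes with each control period).
- imaging.capture(name): name is "side" or "top" or "wrist"; returns the picture (400x640x3 uint8, red, green, blue); there is no depth.
- imaging.camera_params(name): a dict with "vertical_fov" (degrees; the focal length in pixels is half the picture's height over the tangent of half this angle, whatever the lens; pixels are square), "cx", "cy" (the principal point, pixels), "camera_from_world" (4x4, takes a point from world to camera coordinates). Camera axes: x right, y down, z forward; pixel columns grow to the right and rows downward; lengths in m; the calibration is good to about 2 mm. A picture is of the moment at which its call begins: read the wrist's pose just before it. camera_params takes no time and is no camera call; for the wrist camera it gives the pose at the moment of the call.
- workorder.close_job(): hands the job in, once; it reports no verdict.
The state is a dict: "time_s": time; "joints": joint angles; "joint_vel": joint speeds; "effort": joint torques, N m; "eef_pos": TCP position; "ee_rot": TCP orientation; "wrist_force": force on the tool from outside, world axes, zero at the start; "wrist_torque": the same for the moment, N m; "width": opening from 0.0 (shut) to 1.0 (fully open).
Only numpy, scipy, OpenCV 4.12 (cv2) and the standard library are available. Lean on these libraries where they do the work, as an engineer would, in place of code of your own. Each camera call takes 0.05 s, during which the arm holds its last target. There are 200 camera calls.

## Working session

There is one attempt and no reset: what is moved stays moved. The work goes in short steps, Python scripts to look and compute and a tool call to move; the robot and the scene stay as the last step left them, time stands still between calls to the robot, and variables do not carry over. Pictures are saved under pics/ and viewed, about 8 in all and at most 12, crops included, and the job is handed in when it is done.

Besides the shell and the picture viewer there is one more tool, called in YAML: its name, and indented under it one key for each argument. send_rows: Moves the arm, as the interface text tells. Its arguments: {"type":"object","properties":{"plan":{"type":"string"},"jaw":{"type":"number"},"newtons":{"type":"number"}},"required":["plan"]}

```bash
mkdir -p pics; ls
cat > h.py <<'E'
import numpy as np,cv2
from bench import r,imaging,workorder
def cap(n):
    p=imaging.camera_params(n); im=imaging.capture(n); return im,p
def save(f,im): cv2.imwrite('pics/'+f,im[:,:,::-1])
def ray(p,u,v):
    f=200/np.tan(np.radians(p['vertical_fov'])/2); T=np.array(p['camera_from_world']); R=T[:3,:3]
    d=R.T@np.array([(u-p['cx'])/f,(v-p['cy'])/f,1]); return -R.T@T[:3,3],d
def onz(p,u,v,z):
    c,d=ray(p,u,v); return c+d*(z-c[2])/d[2]
def proj(p,X):
    f=200/np.tan(np.radians(p['vertical_fov'])/2); T=np.array(p['camera_from_world'])
    q=T[:3,:3]@np.array(X)+T[:3,3]; return q[:2]/q[2]*f+[p['cx'],p['cy']]
E
python3 - <<'E'
from h import *
for n in ['top','side','wrist']:
    im,p=cap(n); save(n+'0.png',im); c,d=ray(p,p['cx'],p['cy']); print(n,p['vertical_fov'],p['cx'],p['cy'],c.round(3),d.round(3))
s=r.read_state(); print(s['time_s'],s['eef_pos'],np.round(s['ee_rot'],3),s['width'])
E
```

```text
pics
top 50.11960146034616 317.8772687389576 199.01463036615766 [ 0.332 -0.037  1.029] [ 0.227  0.006 -0.974]
side 51.662485552880376 320.24977007260134 197.91269700799924 [ 0.304 -0.857  0.829] [ 0.198  0.72  -0.665]
wrist 61.427871628038304 323.68746124690813 198.63574305633406 [0.151 0.638 0.383] [ 0.275 -0.105 -0.956]
0.15 [0.2292573  0.60765331 0.17750298] [[ 0.353  0.936 -0.001]
 [ 0.936 -0.353 -0.001]
 [-0.002 -0.    -1.   ]] 0.9955324347495089
```

View pics/top0.png

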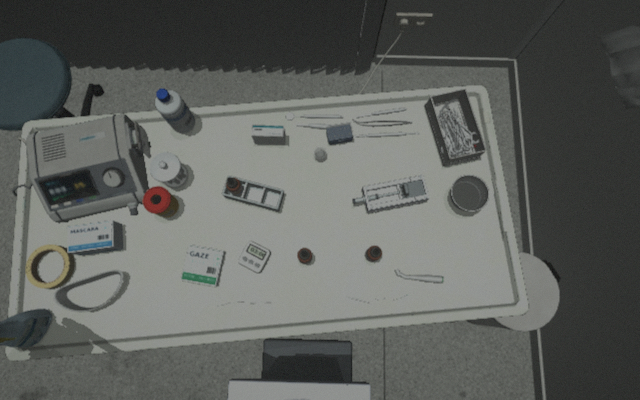

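View pics/side0.png

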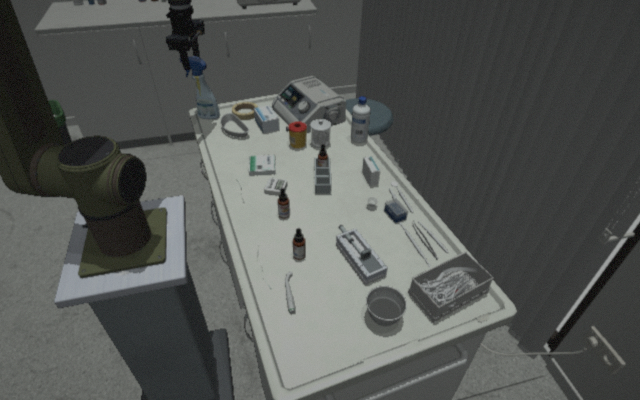

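Top view: bottles at about (305,256) and (373,254), rack centred at (253,193) with bottle_c at its left (+y) end, and the well block at (391,195) with its spring cylinder to the left (+y).

Run:
```python
from h import *
im=cv2.imread('pics/top0.png'); p=imaging.camera_params('top')
c=im[165:285,215:440]; c=cv2.resize(c,None,fx=3.5,fy=3.5,interpolation=cv2.INTER_CUBIC)
c=np.clip(c*1.4,0,255).astype('uint8'); cv2.imwrite('pics/topc.png',c)
for u,v,z in [(305,256,.1),(373,254,.1),(305,256,.05),(373,254,.05),(253,193,.036),(391,195,.037),(255,257,.02),(320,155,.02),(205,265,.02),(420,277,.017),(268,133,.059)]: print(u,v,onz(p,u,v,z).round(3))
```

```text
305 256 [ 0.422 -0.007  0.1  ]
373 254 [ 0.43  -0.154  0.1  ]
305 256 [ 0.426 -0.005  0.05 ]
373 254 [ 0.435 -0.16   0.05 ]
253 193 [0.574 0.125 0.036]
391 195 [ 0.578 -0.205  0.037]
255 257 [0.424 0.113 0.02 ]
320 155 [ 0.68  -0.033  0.02 ]
205 265 [0.402 0.229 0.02 ]
420 277 [ 0.388 -0.273  0.017]
268 133 [0.719 0.094 0.059]
```

View pics/topc.png

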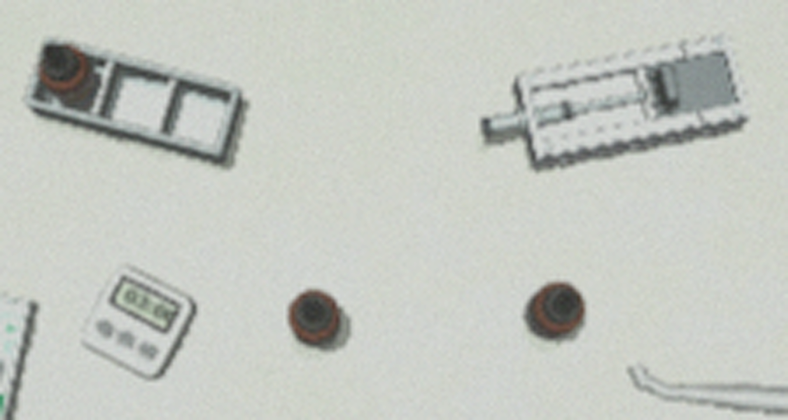

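Zoomed top view: the rack is yawed with its left (+y) end up. The block is yawed the other way, with the dark tab at crop (665,90) and the spring at the left. Next I compute rough poses, then fly for close wrist views.

Run:
```python
from h import *
p=imaging.camera_params('top')
g=lambda u,v,z:onz(p,215+u/3.5,165+v/3.5,z)
def box(c,z):
    P=[g(*q,z) for q in c]; tl,tr,br,bl=P
    y=(tl+bl-tr-br); print('centre',np.mean(P,0).round(4),'len',np.linalg.norm(y)/2,'yaw of +y from Y',np.degrees(np.arctan2(-y[0],y[1])))
box([(45,40),(242,92),(228,162),(28,107)],.036)
box([(517,75),(733,37),(747,117),(535,160)],.037)
print('tab',g(665,90,.06))
s=r.read_state(); R=np.array(s['ee_rot']); e=np.array(s['eef_pos'])
for t in [(.424,-.006),(.432,-.157),(.574,.125)]: print((R.T@(np.array([*t,.178])-e)*1000).round(1))
print('tool x yaw',np.degrees(np.arctan2(R[1,0],R[0,0])))
```

```text
centre [0.573  0.1229 0.036 ] len 0.1418873714772835 yaw of +y from Y -13.860563482682023
centre [ 0.5838 -0.2168  0.037 ] len 0.1499396807778127 yaw of +y from Y 12.449572212483382
tab [ 0.58329092 -0.23385006  0.06      ]
[-5.054e+02  3.989e+02  2.000e-01]
[-6.438e+02  4.597e+02  5.000e-01]
[-329.9  492.9   -0. ]
tool x yaw 69.3252577167316
```

send_rows:
  plan: "0 0 -50 0;-60 45 -60 0.15;-120 90 -60 0.32;-180 140 -60 0.48;-240 190 -60 0.64;-300 240 -60 0.8;-360 285 -60 0.97;-420 330 -60 1.13;-470 370 -50 1.3;-505 399 -40 1.452"
  jaw: 1
  newtons: 15

```text
time_s: 1.4
eef_pos: [0.3996, 0.0712, 0.2278]
ee_rot: [[0.97, -0.244, 0.002], [-0.244, -0.97, 0.0], [0.002, -0.001, -1.0]]
wrist_force: [0.9, 0.1, 0.4]
width: 0.998
```

send_rows:
  plan: "0 0 0 0;0 0 0 0"

```text
time_s: 1.65
eef_pos: [0.3991, 0.0732, 0.2274]
ee_rot: [[0.971, -0.24, -0.001], [-0.24, -0.971, 0.0], [-0.001, -0.0, -1.0]]
wrist_force: [-0.4, 0.5, 1.3]
width: 0.999
```

Run:
```python
from h import *
s=r.read_state();print(s['time_s'],s['eef_pos'],np.round(s['ee_rot'],3).tolist(),np.round(s['joints'],1),np.abs(s['joint_vel']).max())
im,p=cap('wrist'); save('w1.png',im); np.save('w1.npy',im)
import json; json.dump({k:np.array(v).tolist() for k,v in p.items()},open('w1.json','w'))
c,d=ray(p,320,200); print(c,d)
```

```text
1.65 [0.39908768 0.07318278 0.22744493] [[0.971, -0.24, -0.001], [-0.24, -0.971, 0.0], [-0.001, -0.0, -1.0]] [  2.8 -27.4 119.9   0.   87.5  16.6] 2.459319538436808
[0.41870087 0.15432253 0.4331482 ] [-0.08247421 -0.28641407 -0.95462107]
```

View pics/w1.png

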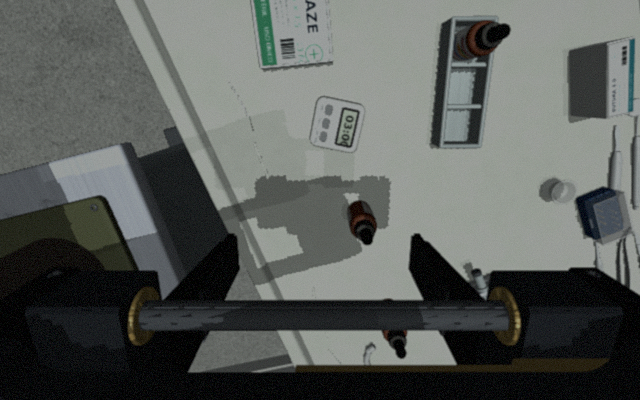

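Wrist view: bottle_a at (362,220), bottle_b at (396,340) behind the fingers. The rack spans corners (450,15) to (482,148), with bottle_c at its top end and both free cells visible. I'll enlarge the rack and bottle together.

Run:
```python
from h import *
im=np.load('w1.npy')
a=cv2.resize(im[5:160,425:515],None,fx=3.8,fy=3.8,interpolation=cv2.INTER_CUBIC)
b=cv2.resize(im[190:255,330:400],None,fx=5,fy=5,interpolation=cv2.INTER_CUBIC)
o=np.zeros((max(a.shape[0],b.shape[0]),a.shape[1]+b.shape[1]+5,3),'uint8'); o[:a.shape[0],:a.shape[1]]=a; o[:b.shape[0],a.shape[1]+5:]=b
save('w1c.png',np.clip(o*1.5,0,255).astype('uint8')); print(a.shape,b.shape)
```

```text
(589, 342, 3) (325, 350, 3)
```

View pics/w1c.png

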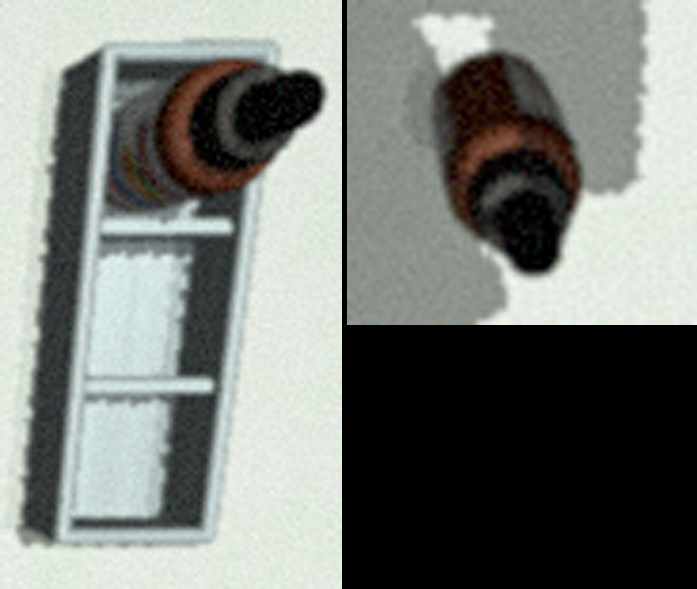

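The crop gives clean rack rim corners (105,45), (276,42), (213,540) and (57,540), and bottle_a's shoulder ring at (514,183).

Run:
```python
from h import *
import json
p=json.load(open('w1.json'))
g=lambda x,y,z:onz(p,425+x/3.8,5+y/3.8,z)
P=[g(*q,.036) for q in [(105,45),(276,42),(213,540),(57,540)]]
c=np.mean(P,0); y=(P[0]+P[1]-P[2]-P[3])/2; x=(P[1]+P[2]-P[0]-P[3])/2
print('rack',c,np.linalg.norm(x),np.linalg.norm(y),np.degrees(np.arctan2(-y[0],y[1])),np.degrees(np.arctan2(x[1],x[0])))
d1,d2=g(167,227,.036),g(150,385,.036); print('cell2 from dividers',(d1+d2)/2,np.linalg.norm(d1-d2))
h=lambda x,y,z:onz(p,330+(x-347)/5,190+y/5,z)
print('A shoulder',h(514,183,.062),'bulb',h(535,242,.1),'base near rim',h(497,50,0))
im=np.load('w1.npy').astype(int)
f=onz(p,396,330,.062);print('B rough',f)
s=r.read_state();R=np.array(s['ee_rot']);e=np.array(s['eef_pos'])
print((R.T@(h(514,183,.062)-e)*1000))
```

```text
rack [0.57706701 0.12602242 0.036     ] 0.0479352005655193 0.138115000779622 -13.425900420743835 -13.417997384328697
cell2 from dividers [0.57616949 0.12560484 0.036     ] 0.044111501156485176
A shoulder [ 0.42850285 -0.00132807  0.062     ] bulb [4.29076457e-01 2.01252750e-04 1.00000000e-01] base near rim [0.43361927 0.01145532 0.        ]
B rough [ 0.44001464 -0.15401835  0.062     ]
[ 46.54700463  66.08833727 165.56706564]
```

send_rows:
  plan: "20 30 0 -0.008;46.5 65.5 20 -0.008;46.5 65.5 60 -0.008;46.5 65.5 97 -0.008;46.5 65.5 97 -0.008;46.5 65.5 97 -0.008"

```text
time_s: 2.45
eef_pos: [0.4296, -0.0006, 0.1323]
ee_rot: [[0.973, -0.229, 0.002], [-0.229, -0.973, -0.0], [0.002, -0.0, -1.0]]
wrist_force: [-0.7, -0.3, 0.7]
width: 1.003
```

```bash
cat >> h.py <<'E'
def brown(im):
    a=im.astype(int); m=((a[...,0]>a[...,2]*1.35+8)&(a[...,0]>25)).astype('uint8')
    return cv2.morphologyEx(m,cv2.MORPH_OPEN,np.ones((3,3),np.uint8))
E
python3 - <<'E'
from h import *
s=r.read_state();R=np.array(s['ee_rot']);e=np.array(s['eef_pos']);print(s['time_s'],e,np.degrees(np.arctan2(R[1,0],R[0,0])))
im,p=cap('wrist'); save('w2.png',im)
n,l,st,ce=cv2.connectedComponentsWithStats(brown(im))
for i in range(1,n):
    if st[i,4]>80: print(st[i],ce[i].round(1))
print(proj(p,e+R@[0,0,-.0]),proj(p,[.4287,-.0006,.062]),proj(p,[.4287,-.0006,.102]))
E
```

```text
2.45 [ 0.42964823 -0.00057233  0.13228825] -13.256074039353953
[306 181  36  24 334] [324.5 189.1]
[147 287   9  13  91] [150.6 292.7]
[490 287  31  58 773] [508.9 316.6]
[127 288  19  58 516] [134.6 318.4]
[354 331  30  20 288] [367.5 337.4]
[ 438  359  153   13 1202] [525.7 365.8]
[297 366  33   6 155] [313.2 368.5]
[338 366  25   6 125] [350.2 368.6]
[394 366  19   6  84] [402.1 368.4]
[324.45334813 228.08360365] [323.02317651 197.36885125] [323.04077808 212.9999789 ]
```

View pics/w2.png

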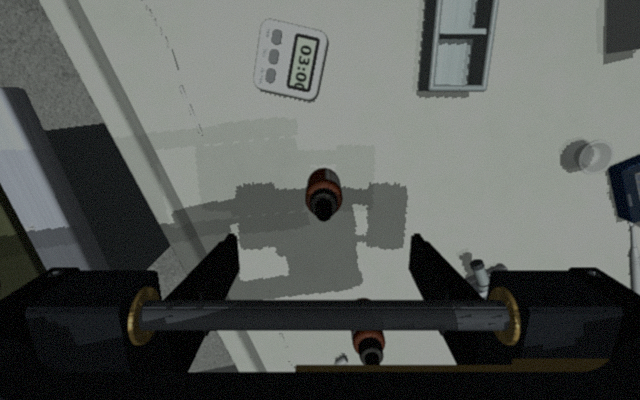

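Wrist view: bottle_a at (324,195) is midway between the fingertips (232 and 418), so it is well centred. Descend and grip.

send_rows:
  plan: "0 0 45 0;0 0 80 0;0 0 95 0;0 0 95 0"

```text
time_s: 3.0
eef_pos: [0.4291, -0.0015, 0.0362]
ee_rot: [[0.973, -0.231, 0.0], [-0.231, -0.973, -0.0], [0.0, -0.0, -1.0]]
wrist_force: [0.3, -0.2, 0.1]
width: 0.998
```

send_rows:
  plan: "0 0 0 0;0 0 0 0;0 0 0 0;0 0 0 0;0 0 0 0;0 0 0 0;0 0 0 0;0 0 0 0"
  jaw: -1
  newtons: 12

```text
time_s: 4.0
eef_pos: [0.4287, -0.0017, 0.0356]
ee_rot: [[0.973, -0.232, -0.0], [-0.232, -0.973, 0.0], [-0.0, -0.0, -1.0]]
wrist_force: [-0.0, 0.3, -1.5]
width: 0.241
```

Opening 0.241 (about 23 mm) is less than the 33 mm I expected. I'll look before lifting.

Run:
```python
from h import *
s=r.read_state();print(s['width'],s['wrist_force'])
im,p=cap('wrist'); im2,_=cap('side')
s=r.read_state();print(s['time_s'],s['width'])
a=cv2.resize(im[140:400,200:460],(520,520)); b=cv2.resize(im2[170:280,250:320],(280,440))
o=np.zeros((520,800,3),'uint8');o[:,:520]=a;o[:440,520:]=b
save('w3.png',np.clip(o*1.6,0,255).astype('uint8'))
```

```text
0.241403408424182 [-0.01144887  0.25272032 -1.54915941]
4.1 0.2352369553915616
```

View pics/w3.png

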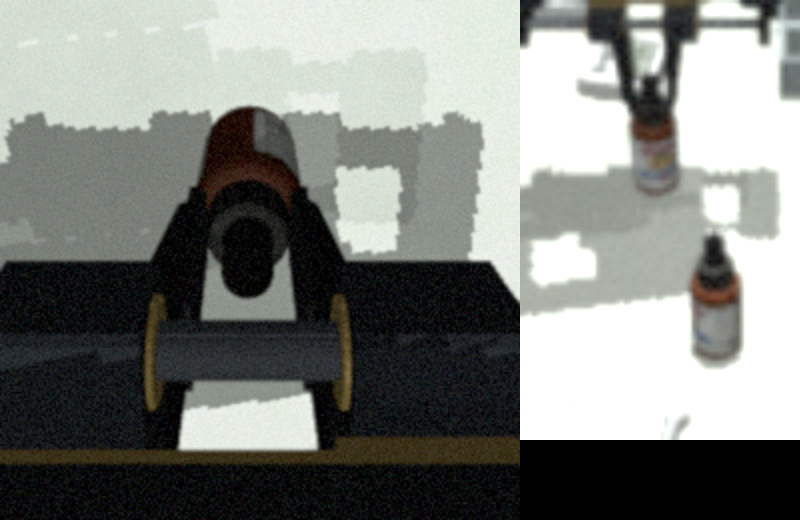

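The fingers appear to hold the collar rather than the body: the side view shows the fingertips at about the shoulder, crop (632,105) to (668,110). I'll check heights by projecting the TCP into the side view.

Run:
```python
from h import *
s=r.read_state();e=np.array(s['eef_pos']);R=np.array(s['ee_rot'])
p=imaging.camera_params('side'); t=imaging.camera_params('top')
P=lambda X:((proj(p,X)-[250,170])*4+[520,0]).round(0)
for z in (0,.062,.102): print(z,P([.4287,-.001,z]))
for x in (-.0165,.0165): print('tip',P(e+R@[x,0,0]),P(e+R@[x,0,-.019]))
print('base ray z0',onz(p,283.8,216.5,0), 'bottle B base',onz(p,250+(716-520)/4,170+355/4,0))
w=imaging.camera_params('wrist')
W=lambda X:((proj(w,X)-[200,140])*2).round(0)
for z in (0,.062,.102): print('wrist',z,W([.4287,-.001,z]))
for x in (-.0115,.0115): print('tip w',W(e+R@[x,0,0]),W(e+R@[x,0,-.019]))
```

```text
0 [653. 175.]
0.062 [648. 111.]
0.102 [646.  67.]
tip [627. 140.] [626. 120.]
tip [674. 139.] [673. 119.]
base ray z0 [ 0.42825589 -0.01228351  0.        ] bottle B base [ 4.36404178e-01 -1.75568958e-01  1.11022302e-16]
wrist 0 [248. 139.]
wrist 0.062 [249. 208.]
wrist 0.102 [249. 281.]
tip w [214. 176.] [211. 200.]
tip w [284. 176.] [287. 200.]
```

send_rows:
  plan: "0 0 0 0;0 0 0 0;0 0 -10 0;0 0 -30 0;0 0 -70 0;0 0 -110 0;0 0 -110 0;0 0 -110 0"
  newtons: 20

```text
time_s: 5.1
eef_pos: [0.4283, -0.0016, 0.1452]
ee_rot: [[0.973, -0.232, -0.001], [-0.232, -0.973, 0.0], [-0.001, 0.0, -1.0]]
wrist_force: [-0.3, -0.2, -1.2]
width: 0.235
```

Run:
```python
from h import *
s=r.read_state();print(s['time_s'],s['width'],s['wrist_force'],s['eef_pos'])
e=np.array(s['eef_pos']);R=np.array(s['ee_rot'])
im,p=cap('wrist'); im2,q=cap('side')
c=proj(q,e); u,v=int(c[0])-32,int(c[1])-50
f=5; b=cv2.resize(im2[v:v+100,u:u+64],None,fx=f,fy=f,interpolation=cv2.INTER_CUBIC)
print('tip side',(c-[u,v])*f, 'tip+30',(proj(q,e+[0,0,.03])-[u,v])*f,'bottom',(proj(q,e-[0,0,.036])-[u,v])*f)
a=cv2.resize(im[140:400,200:460],(500,500))
o=np.zeros((500,820,3),'uint8');o[:,:500]=a;o[:,500:]=b; save('w4.png',np.clip(o[:,:800]*1.6,0,255).astype('uint8'))
```

```text
5.1 0.23464960736048543 [-0.2952     -0.17073994 -1.18349448] [ 0.42830718 -0.00161787  0.14522309]
tip side [162.19989798 252.57013272] tip+30 [159.14410823 207.37498245] bottom [165.72304852 304.67755198]
```

View pics/w4.png

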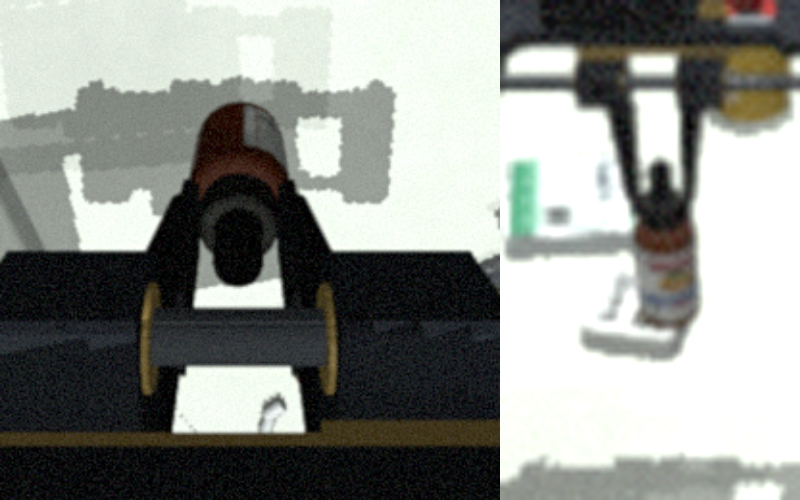

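Bottle_a hangs upright, held at its collar. The fingertips end about 27 mm above the reported TCP (crop y 215 against a predicted 252). The bottle's underside is 36 mm below the TCP, so I carry it over cell_2.

send_rows:
  plan: "0 0 -25 0;25 -35 -35 0;55 -75 -35 0;85 -117 -35 0;105 -145 -35 0;114.5 -158.5 -35 0;114.5 -158.5 -35 0;114.5 -158.5 -35 0;114.5 -158.5 -35 0"

```text
time_s: 6.32
eef_pos: [0.5763, 0.1252, 0.1809]
ee_rot: [[0.973, -0.233, 0.0], [-0.233, -0.973, -0.0], [0.0, 0.0, -1.0]]
wrist_force: [-0.1, -0.3, -0.5]
width: 0.234
```

Run:
```python
from h import *
s=r.read_state();print(s['time_s'],s['width'],s['wrist_force'],s['eef_pos'])
e=np.array(s['eef_pos']);R=np.array(s['ee_rot'])
im,p=cap('wrist'); f=2
o=cv2.resize(im[60:320,180:480],None,fx=f,fy=f,interpolation=cv2.INTER_CUBIC)
P=lambda X:((proj(p,X)-[180,60])*f).round(0)
c,y,x=np.array([.5766,.1258,.036]),np.array([.232,.973,0]),np.array([.973,-.232,0])
for a,b in [(-1,-1),(1,-1),(1,1),(-1,1)]: print('corner',P(c+a*x*.0245+b*y*.0695))
for z in (-.036,.026,.066): print(z,P(e+[0,0,z]))
save('w5.png',np.clip(o*1.6,0,255).astype('uint8'))
```

```text
6.325 0.23400644448959398 [-0.0696675  -0.25074907 -0.47757072] [0.57628568 0.1251874  0.18085776]
corner [245. 353.]
corner [332. 353.]
corner [337.  98.]
corner [240.  98.]
-0.036 [289. 300.]
0.026 [289. 370.]
0.066 [290. 442.]
```

View pics/w5.png

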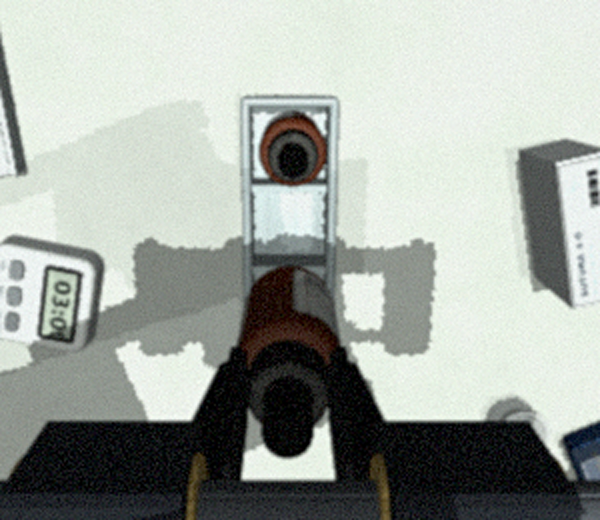

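The rack corners match the prediction within 1 px and bottle_a is centred over the row (x 290). Lowering it into cell_2.

send_rows:
  plan: "0 0 50 0;0 0 90 0;0 0 105 0;0 0 112 0;0 0 118 0;0 0 124 0;0 0 129 0;0 0 133 0;0 0 136 0;0 0 136 0"

```text
time_s: 7.62
eef_pos: [0.5766, 0.126, 0.0443]
ee_rot: [[0.973, -0.232, -0.001], [-0.232, -0.973, -0.0], [-0.001, 0.0, -1.0]]
wrist_force: [0.2, -0.3, 0.5]
width: 0.237
```

send_rows:
  plan: "0 0 1 0;0 0 2 0;0 0 3 0;0 0 3 0;0 0 3 0"

```text
time_s: 8.25
eef_pos: [0.5769, 0.126, 0.0417]
ee_rot: [[0.973, -0.232, 0.0], [-0.232, -0.973, 0.0], [0.0, -0.0, -1.0]]
wrist_force: [-0.4, 0.4, -0.8]
width: 0.236
```

send_rows:
  plan: "0 0 1 0;0 0 1.5 0;0 0 2 0;0 0 2.5 0;0 0 2.5 0;0 0 2.5 0"

```text
time_s: 9.0
eef_pos: [0.5772, 0.126, 0.0396]
ee_rot: [[0.973, -0.232, 0.001], [-0.232, -0.973, 0.0], [0.001, -0.0, -1.0]]
wrist_force: [-0.9, 1.1, 2.0]
width: 0.239
```

Contact is felt at the expected height (2 N). Release and rise.

send_rows:
  plan: "0 0 0 0;0 0 0 0;0 0 0 0;0 0 0 0;0 0 0 0;0 0 -20 0;0 0 -60 0;0 0 -110 0;0 0 -160 0;0 0 -160 0"
  jaw: 1

```text
time_s: 10.25
eef_pos: [0.5805, 0.1265, 0.2074]
ee_rot: [[0.973, -0.232, 0.013], [-0.232, -0.973, 0.002], [0.012, -0.005, -1.0]]
wrist_force: [-1.1, 0.0, -0.2]
width: 1.001
```

send_rows:
  plan: "-15 50 0 0;-30 105 0 0;-50 160 0 0;-65 215 0 0;-72 242 0 0;-72 242 0 0;-72 242 0 0"

```text
time_s: 11.12
eef_pos: [0.4509, -0.0922, 0.1992]
ee_rot: [[0.973, -0.232, 0.0], [-0.232, -0.973, 0.0], [0.0, -0.0, -1.0]]
wrist_force: [0.1, 0.3, 1.3]
width: 1.002
```

Run:
```python
from h import *
import json
s=r.read_state();print(s['time_s'],s['eef_pos'],np.abs(s['joint_vel']).max())
im,p=cap('wrist'); t,pt=cap('top'); np.save('w6.npy',im); json.dump({k:np.array(v).tolist() for k,v in p.items()},open('w6.json','w'))
c=proj(p,[.437,-.156,.05]); u,v=int(c[0])-40,int(c[1])-40; print(u,v)
b=cv2.resize(im[v:v+80,u:u+80],(400,400),interpolation=cv2.INTER_CUBIC)
a=cv2.resize(t[165:225,215:290],(400,320),interpolation=cv2.INTER_CUBIC)
o=np.zeros((400,800,3),'uint8');o[:,:400]=b;o[:320,400:]=a; save('w6.png',np.clip(o*1.5,0,255).astype('uint8'))
```

```text
11.125 [ 0.45089653 -0.09222487  0.19918642] 0.9933663554732093
285 191
```

View pics/w6.png

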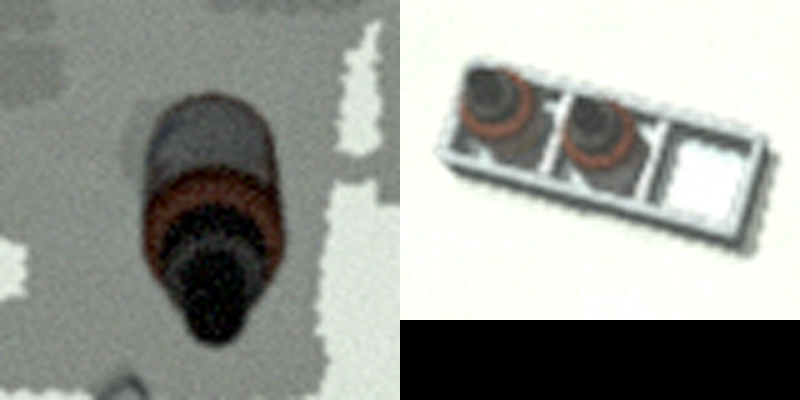

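Bottle_a stands upright in cell_2. Bottle_b's shoulder ring is centred at crop (214,234).

Run:
```python
from h import *
import json
p=json.load(open('w6.json'));s=r.read_state();R=np.array(s['ee_rot']);e=np.array(s['eef_pos'])
h=lambda x,y,z:onz(p,285+x/5,191+y/5,z)
for q in [(214,234,.062),(216,312,.1)]: X=h(*q); print(X,(R.T@(X-e)*1000).round(1))
```

```text
[ 0.43926055 -0.15857157  0.062     ] [  3.9  67.7 137.1]
[ 0.439168   -0.15873655  0.1       ] [ 3.8 67.9 99.1]
```

send_rows:
  plan: "2 35 0 0;4 67.8 10 0;4 67.8 60 0;4 67.8 110 0;4 67.8 145 0;4 67.8 163 0;4 67.8 163 0;4 67.8 163 0"

```text
time_s: 12.22
eef_pos: [0.4404, -0.1601, 0.0379]
ee_rot: [[0.973, -0.231, 0.003], [-0.231, -0.973, -0.001], [0.003, 0.001, -1.0]]
wrist_force: [-0.5, -0.2, 0.1]
width: 0.997
```

send_rows:
  plan: "0 0 0 0;0 0 0 0;0 0 0 0;0 0 0 0;0 0 0 0;0 0 0 0;0 0 0 0;0 0 0 0;0 0 0 0"
  jaw: -1
  newtons: 12

```text
time_s: 13.35
eef_pos: [0.4389, -0.1596, 0.0361]
ee_rot: [[0.973, -0.232, -0.0], [-0.232, -0.973, 0.0], [-0.0, -0.0, -1.0]]
wrist_force: [0.1, -0.1, -0.3]
width: 0.237
```

send_rows:
  plan: "0 0 0 0;0 0 -10 0;0 0 -30 0;0 0 -70 0;0 0 -115 0;0 0 -145 0;0 0 -145 0;0 0 -145 0"
  newtons: 20

```text
time_s: 14.35
eef_pos: [0.4382, -0.1593, 0.18]
ee_rot: [[0.973, -0.232, -0.001], [-0.232, -0.973, 0.001], [-0.002, -0.0, -1.0]]
wrist_force: [0.7, 0.4, 0.4]
width: 0.231
```

send_rows:
  plan: "12 -45 0 0;26 -100 0 0;40 -155 0 0;54 -210 0 0;63 -245 0 0;68.3 -264.5 0 0;68.3 -264.5 0 0;68.3 -264.5 0 0;68.3 -264.5 0 0"

```text
time_s: 15.48
eef_pos: [0.5663, 0.0807, 0.1811]
ee_rot: [[0.972, -0.233, -0.0], [-0.233, -0.972, -0.0], [-0.0, 0.0, -1.0]]
wrist_force: [-0.6, -0.6, -0.3]
width: 0.236
```

Run:
```python
from h import *
s=r.read_state();print(s['time_s'],s['width'],s['wrist_force'],s['eef_pos'])
e=np.array(s['eef_pos']);R=np.array(s['ee_rot']); print((R.T@(np.array([.5662,.082,.04])-e)*1000).round(1))
im,p=cap('wrist'); save('w7.png',im); m=brown(im)
n,l,st,ce=cv2.connectedComponentsWithStats(m)
for i in range(1,n):
    if st[i,4]>60 and st[i,1]<270: print(st[i],ce[i].round(1))
for z in (-.036,.026,.066): print(z,proj(p,e+[0,0,z]).round(1))
```

```text
15.475 0.23572002130450373 [-0.60830968 -0.59761105 -0.26397213] [0.566294   0.08069781 0.18109569]
[ -0.4  -1.3 141.1]
[309  67  34  37 410] [325.6  85.4]
[308 120  33  26 299] [323.8 129.5]
[302 222  42  18 311] [322.4 229.8]
-0.036 [324.3 210.1]
0.026 [324.6 244.9]
0.066 [324.8 281.2]
```

send_rows:
  plan: "-0.4 -1 50 0;-0.4 -1 90 0;-0.4 -1 105 0;-0.4 -1 112 0;-0.4 -1 118 0;-0.4 -1 124 0;-0.4 -1 129 0;-0.4 -1 133 0;-0.4 -1 136 0;-0.4 -1 136 0"

```text
time_s: 16.77
eef_pos: [0.5663, 0.0829, 0.0448]
ee_rot: [[0.973, -0.232, -0.001], [-0.232, -0.973, -0.0], [-0.001, 0.0, -1.0]]
wrist_force: [-1.1, 0.3, -0.8]
width: 0.235
```

send_rows:
  plan: "0 0 1 0;0 0 2 0;0 0 3 0;0 0 3.5 0;0 0 4 0;0 0 4.5 0;0 0 5 0;0 0 5 0;0 0 5 0"

```text
time_s: 17.9
eef_pos: [0.5665, 0.0829, 0.0401]
ee_rot: [[0.973, -0.232, -0.0], [-0.232, -0.973, 0.0], [-0.0, -0.0, -1.0]]
wrist_force: [0.3, -0.3, -0.6]
width: 0.238
```

send_rows:
  plan: "0 0 0.5 0;0 0 1 0;0 0 1 0;0 0 1 0"

```text
time_s: 18.4
eef_pos: [0.5669, 0.083, 0.0401]
ee_rot: [[0.973, -0.232, 0.001], [-0.232, -0.973, 0.0], [0.001, -0.0, -1.0]]
wrist_force: [-2.0, 0.1, 4.5]
width: 0.238
```

send_rows:
  plan: "0 0 0 0;0 0 0 0;0 0 0 0;0 0 0 0;0 0 0 0;0 0 -20 0;0 0 -60 0;0 0 -110 0;0 0 -150 0;0 0 -150 0"
  jaw: 1

```text
time_s: 19.65
eef_pos: [0.5696, 0.0831, 0.196]
ee_rot: [[0.973, -0.232, 0.011], [-0.232, -0.973, 0.001], [0.01, -0.003, -1.0]]
wrist_force: [0.5, 0.3, -0.2]
width: 0.995
```

Both bottles released. Moving over the well block's tab, jaw turned along the slide.

send_rows:
  plan: "12 40 0 0.14;26 85 0 0.3;40 130 0 0.45;54 175 0 0.6;68 220 0 0.75;80 260 10 0.9;90 290 20 1.05;95 306.5 25 1.12;95 306.5 25 1.12;95 306.5 25 1.12"

```text
time_s: 20.9
eef_pos: [0.5877, -0.2366, 0.1641]
ee_rot: [[0.216, -0.976, -0.0], [-0.976, -0.216, 0.0], [-0.001, 0.0, -1.0]]
wrist_force: [-1.4, 1.1, 1.2]
width: 1.001
```

send_rows:
  plan: "0 0 0 0;0 0 0 0"

```text
time_s: 21.15
eef_pos: [0.588, -0.2366, 0.1646]
ee_rot: [[0.216, -0.976, 0.0], [-0.976, -0.216, -0.0], [0.0, -0.0, -1.0]]
wrist_force: [-0.7, -0.2, 0.1]
width: 1.002
```

Run:
```python
from h import *
import json
s=r.read_state();e=np.array(s['eef_pos']);R=np.array(s['ee_rot']);print(s['time_s'],e,np.degrees(np.arctan2(R[1,0],R[0,0])),np.abs(s['joint_vel']).max(),s['joints'].round(1) if hasattr(s['joints'],'round') else s['joints'])
im,p=cap('wrist'); np.save('w8.npy',im); json.dump({k:np.array(v).tolist() for k,v in p.items()},open('w8.json','w'))
print(proj(p,e),proj(p,[.588,-.237,.06]))
f=2.6;o=cv2.resize(im[60:260,180:480],None,fx=f,fy=f,interpolation=cv2.INTER_CUBIC); save('w8.png',np.clip(o*1.1,0,255).astype('uint8'))
```

```text
21.15 [ 0.58804209 -0.23657035  0.16456693] -77.5067768650386 0.17251452942454293 [-26.8   5.6  97.6   0.   76.8  50.7]
[324.00403706 227.38880836] [324.30697665 186.34822509]
```

View pics/w8.png

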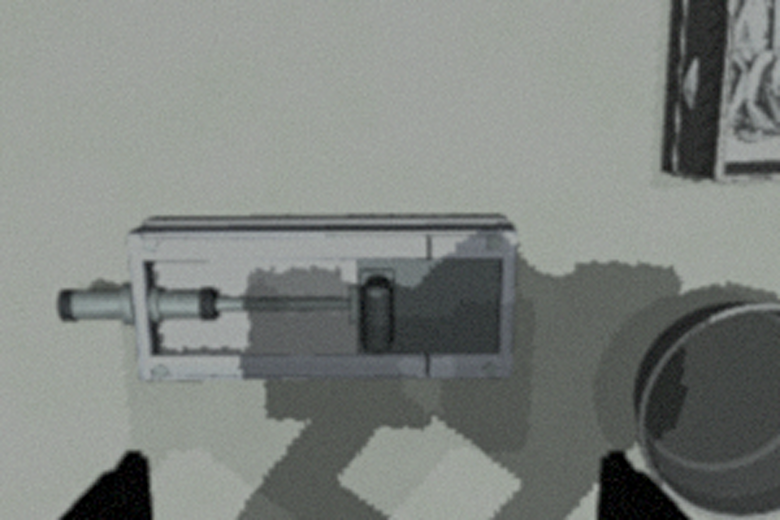

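The block fills the middle of the crop: tab top face about (364–391, 281–352), rail corners near (135,235), (512,235), (515,377) and (145,377). The bowl is at the right.

Run:
```python
from h import *
import json
p=json.load(open('w8.json'));s=r.read_state();R=np.array(s['ee_rot']);e=np.array(s['eef_pos'])
h=lambda x,y,z:onz(p,180+x/2.6,60+y/2.6,z)
T=lambda X:(R.T@(X-e)*1000).round(1)
for q in [(135,235),(512,235),(515,377),(145,377)]: print('corner',T(h(*q,.037)))
print('mark',T(h(429,235,.037)),T(h(428,375,.037)))
for q in [(364,316),(391,316),(377,281),(377,352),(377,275)]: print('tab',T(h(*q,.06)))
im=cv2.cvtColor(np.load('w8.npy'),cv2.COLOR_RGB2GRAY)
# tab row profile, tool-x edges
print(im[176:186,312:336].mean(0).round(0).tolist()); print(im[155:205,322:328].mean(1).round(0).tolist())
```

```text
corner [-91.4 -30.6 127.5]
corner [ 52.4 -30.6 127.5]
corner [ 56.3  26.4 127.5]
corner [-91.9  26.4 127.5]
mark [ 20.8 -30.6 127.5] [ 21.4  25.5 127.5]
tab [ -3.9  -4.6 104.5]
tab [  6.   -4.6 104.5]
tab [  0.9 -17.6 104.5]
tab [  0.9   9.1 104.5]
tab [  0.9 -19.8 104.5]
[84.0, 83.0, 74.0, 82.0, 84.0, 67.0, 44.0, 25.0, 31.0, 41.0, 47.0, 51.0, 54.0, 58.0, 59.0, 55.0, 49.0, 40.0, 27.0, 38.0, 54.0, 58.0, 57.0, 57.0]
[148.0, 147.0, 148.0, 144.0, 116.0, 105.0, 107.0, 103.0, 80.0, 84.0, 77.0, 47.0, 25.0, 22.0, 26.0, 44.0, 65.0, 79.0, 76.0, 61.0, 54.0, 56.0, 55.0, 52.0, 53.0, 58.0, 52.0, 56.0, 54.0, 55.0, 48.0, 47.0, 46.0, 49.0, 45.0, 47.0, 48.0, 48.0, 47.0, 43.0, 43.0, 62.0, 84.0, 92.0, 91.0, 88.0, 85.0, 86.0, 86.0, 75.0]
```

send_rows:
  plan: "1 -3.5 30 0;1 -3.5 60 0;1 -3.5 85 0;1 -3.5 105 0;1 -3.5 115 0;1 -3.5 115 0;1 -3.5 115 0"
  jaw: 0
  newtons: 25

```text
time_s: 22.08
eef_pos: [0.5923, -0.2379, 0.0504]
ee_rot: [[0.215, -0.977, 0.002], [-0.977, -0.215, -0.001], [0.001, -0.002, -1.0]]
wrist_force: [-0.3, 0.3, 0.4]
width: 0.5
```

Run:
```python
from h import *
s=r.read_state();print(s['time_s'],s['eef_pos'],s['width'],s['wrist_force'])
im,p=cap('top'); n,l,st,ce=cv2.connectedComponentsWithStats(brown(im)[170:220,215:290])
for i in range(1,n): print(st[i],onz(p,ce[i][0]+215,ce[i][1]+170,.066).round(4))
```

```text
22.075 [ 0.59231698 -0.23790559  0.05038818] 0.5000755979728038 [-0.29364597  0.34867831  0.44913929]
```

send_rows:
  plan: "0 0 5 0;0 0 10 0;0 0 14 0;0 0 17 0;0 0 20 0;0 0 20 0"

```text
time_s: 22.88
eef_pos: [0.5913, -0.2374, 0.0288]
ee_rot: [[0.215, -0.977, -0.001], [-0.977, -0.215, 0.0], [-0.0, 0.0, -1.0]]
wrist_force: [-0.2, -0.5, 0.8]
width: 0.5
```

send_rows:
  plan: "0 0 3 0;0 0 6 0;0 0 9 0;0 0 9.5 0;0 0 9.5 0"

```text
time_s: 23.5
eef_pos: [0.5914, -0.2375, 0.0196]
ee_rot: [[0.215, -0.977, -0.0], [-0.977, -0.215, 0.0], [-0.0, 0.0, -1.0]]
wrist_force: [-0.2, -0.2, 0.4]
width: 0.498
```

The TCP is at 19.6 mm with no contact on the 37 mm rails, so the fingertips do end well above the reported TCP. Close on the tab.

send_rows:
  plan: "0 0 0 0;0 0 0 0;0 0 0 0;0 0 0 0;0 0 0 0;0 0 0 0;0 0 0 0"
  jaw: -1
  newtons: 25

```text
time_s: 24.38
eef_pos: [0.5914, -0.2371, 0.0196]
ee_rot: [[0.215, -0.977, -0.0], [-0.977, -0.215, 0.001], [-0.001, 0.0, -1.0]]
wrist_force: [-0.5, 3.6, 1.4]
width: 0.102
```

send_rows:
  plan: "-2 0 0 0;-5 0 0 0;-8 0 0 0;-11 0 0 0;-14 0 0 0;-14 0 0 0"

```text
time_s: 25.12
eef_pos: [0.5884, -0.2237, 0.0197]
ee_rot: [[0.215, -0.977, -0.0], [-0.977, -0.215, -0.0], [0.0, 0.0, -1.0]]
wrist_force: [-0.2, -4.2, -0.9]
width: 0.098
```

send_rows:
  plan: "-3 0 0 0;-6 0 0 0;-9 0 0 0;-12 0 0 0;-14 0 0 0;-14 0 0 0;-14 0 0 0;-14 0 0 0"

```text
time_s: 26.12
eef_pos: [0.5853, -0.2102, 0.0197]
ee_rot: [[0.215, -0.977, -0.0], [-0.977, -0.215, -0.0], [0.0, 0.0, -1.0]]
wrist_force: [-1.3, -4.6, -0.3]
width: 0.1
```

Run:
```python
from h import *
s=r.read_state();e=np.array(s['eef_pos']);print(s['time_s'],e,s['width'],s['wrist_force'],np.abs(s['joint_vel']).max())
print('slid mm',1000*np.dot(e[:2]-[.5914,-.2371],[-.215,.977]))
w,p=cap('wrist'); t,q=cap('top'); 
a=cv2.resize(w[60:310,180:480],(480,400),interpolation=cv2.INTER_CUBIC)
b=cv2.resize(t[165:225,215:290],(320,256),interpolation=cv2.INTER_CUBIC)
c=cv2.resize(t[165:225,345:440],(320,202),interpolation=cv2.INTER_CUBIC)
o=np.zeros((470,800,3),'uint8');o[:400,:480]=a;o[:256,480:]=b;o[260:462,480:]=c
save('w9.png',np.clip(o*1.5,0,255).astype('uint8'))
```

```text
26.125 [ 0.58530569 -0.21023433  0.01970587] 0.10037557619632477 [-1.33532994 -4.56476654 -0.31760493] 0.0740884978352087
slid mm 27.558034093553896
```

View pics/w9.png

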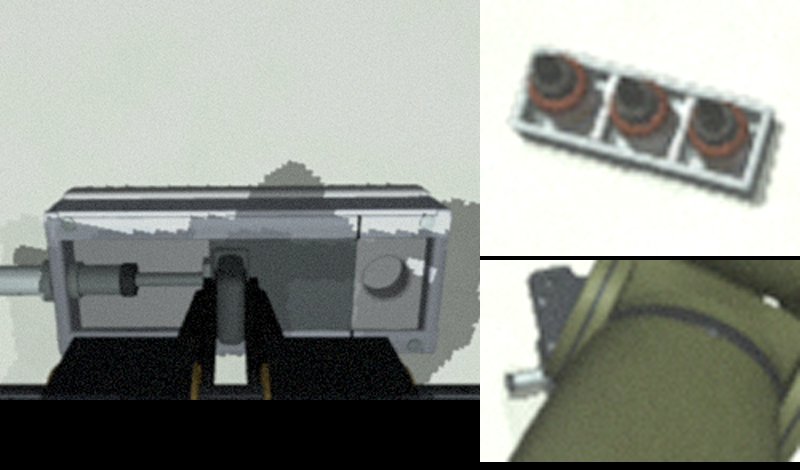

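The shutter's leading edge at (354,285) lies on the black marks (line from 357 to 351). The first well is fully open at (385,277), the second is covered, and all three bottles stand in their cells. I'm handing in while still holding.

Run:
```python
from h import *
print(workorder.close_job()); s=r.read_state(); print(s['time_s'],s['eef_pos'],s['width'],s['wrist_force'])
```

```text
the job is handed in; nothing more can be done
None
the job is handed in; nothing more can be done
```

The bonding station is set up and the job was handed in at about 26 s, with the fingers still holding the shutter. `close_job()` reported no verdict.

- **Bottles:** bottle_a stands in cell_2 and bottle_b in cell_1. Both were lowered until the wrist force showed contact, then released. The last top view shows all three bottles upright in their cells, and I touched no bystander.
- **Shutter:** I gripped the tab with a 25 N setting (opening 0.100, about 10 mm) and slid it 27.6 mm by the arm's own reading. The last wrist view shows its leading edge on the black marks, the first well open and the second covered. The spring pushes back with about 4.6 N and the arm was at rest.

**What disagreed:**
- **Fingertips:** they appeared to end about 27 mm above the reported TCP. The bottles were therefore held by the collar rather than the body, and I set the height at the tab to allow for it.
- **Bottle check:** an automatic colour check of the bottles in the top view found nothing, so their final positions were judged from the picture only.

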